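# Level the recipe stand's head and hold the adapter plate over its screw holes

## Robot

A 6-joint arm with a two-finger parallel gripper is mounted at the origin on a cart in front of the work surface, level with it; the furniture and walls round the work are solid. World frame = base frame: x ahead of the robot, y to its left, z up, the work surface at z = 0. Lengths are in m, angles in degrees, forces in N, time in s.
With the tool pointing down it reaches from about 0.3 to 0.75 m from the base axis. Payload 8.5 kg.
Tool frame: the origin (TCP) lies midway between the tips of the shut fingers; the grasp point (between the pads) lies 19 mm behind it (env.pinch_z is the z of the grasp point in the tool frame, in m); z points along the fingers, y is the line along which they close (so a half turn about z gives the same grasp; the last joint's range is limited). The gripper opens to 85 mm and grips with 20 to 120 N. Pads are 22 mm wide; open, the fingers measure 114 mm over their backs; the gripper's body (76 mm by 85 mm) begins 54 mm behind the grasp point. The pads swing forward as they close: fully open they stand 13 mm farther back than shut.
Start: joints at [57.622, 21.807, 74.336, -0, 83.858, -12.336], TCP at [0.188, 0.517, 0.231] pointing down, gripper open.
Joint ranges: [-178.18, 178.18], [-50.72, 133.34], [12.68, 142.11], [-81.47, 261.47], [9.98, 163.14], [-165.26, 165.26]. Speed limits (degrees/s): [136.94, 136.94, 180, 180, 180, 180].

## Interface

Orientations are given as a 3x3 rotation matrix whose columns are the frame's x, y, z axes.
In Python, from rig import env gives the robot as it stands.
- The arm moves only by the tool arm_command, never from a script. Its argument "deltas" is a list of rows, each an object of numbers: "rx", "ry", "rz": the turn, a rotation vector about the tool's x, y, z in rad; "dx", "dy", "dz": the shift along the tool's x, y, z in m; "fingers": the finger opening in m, from 0 to 0.0854. In form: [{"rx": .., "ry": .., "rz": .., "dx": .., "dy": .., "dz": .., "fingers": ..}, ...]. A call has 1 to 12 rows; each row shifts and turns the commanded pose from where the row before left it, along the tool's axes as they then stand; what a row does not reach is not made up. A row lasts 1/10 s, in which the tool goes at most 50 mm and 8.59 degrees, less where a joint would pass 70% of its speed; a pose out of reach is approached as far as the arm can. A call is refused whole if a number of a shift passes 0.05 or a number of a turn 0.15, either way. A call with a gripper value outside its range is refused whole. The fingers move at their own pace and stop on an object; "squeeze" is the grip in N (left out, the last holds). Time passes only in rows, so rows that do not move let the fingers close. It gives the time, the measured TCP pose, the force, the opening and the grip force at its end, in the units of the state.
- env.observe(): the state, without advancing time (a new reading comes with each control period).
- env.get_image(name): name is "scene" or "top" or "wrist"; returns a dict with "color" (480x640x3 uint8, blue, green, red), "camera_matrix" (3x3 intrinsics, pixels), "eye" and "orientation" of the camera in the world. Camera axes: x right, y up, looking along -z (the intrinsics and any distortion apply to the point x, -y, -z); pixel columns grow to the right and rows downward; lengths in m; the calibration is good to about 2 mm. A picture is of the moment at which its call begins. There is no depth.
- env.close_job(): hands the job in; it is judged then, once.
Trained networks look in a picture, given as the dict that the camera call returned (one of the last four; its "shot" number tells which), for a name from the list of things; names that differ only in an ending like _2 or _b are one class to them, and where a whole thing is asked for, a point or a joint stands for the part that bears it (a point fixed in the world has none). Each returns a list of dicts, best first, with "p" (0 to 1); they miss things now and then, are a little off and sometimes report something else, mostly with a low value. They report only what shows in the picture. A call takes as long as a camera call. They do not tell look-alikes from the thing itself.
- env.look_for(query, picture): "box" ([left, top, right, bottom] in pixels, round what is visible of it).
- env.tip_of(query, picture): "location" ([column, row] in pixels: a listed point, or the origin of a listed thing).
The state is a dict: "time_s": time; "q": joint angles; "qvel": joint speeds; "joint_efforts": joint torques, N m; "position": TCP position; "tool_rot": TCP orientation; "ft_force": force on the tool from outside, world axes, zero at the start; "wrist_torque": the same for the moment, N m; "grip_width": finger opening in m; "gripper_force": force on a finger pad.
Only numpy, scipy, OpenCV 4.12 (cv2) and the standard library are available. Lean on these libraries where they do the work, as an engineer would, in place of code of your own. Each camera call takes 0.05 s, during which the arm holds its last target. There are 200 camera calls.

## Task

Get the tablet stand ready for me to put in the screws: turn its head square to the foot, so that the red line on the head's end points the same way as the red line on the foot, and tilt the head level. Then take the blue adapter plate by its black block and hold it level about a centimetre above the head, not touching it, with each of its four big holes over one of the threaded holes (either way round). Finish while still holding it there, and leave the other things on the table where they are.

Things in the scene. Friction and masses are not known exactly. Their poses are not given: they have to be found in the camera images.
- stand: tablet stand, fixed: round grey foot 150 mm across, 18 mm high, steel post. Origin at the centre of the foot's underside, z up along the post = the swivel axis; its -x is the front, where a red line runs over the foot to its rim. Swivel collar and fork are under 40 mm across; the tilt hinge crosses the post axis 108 mm up
- swivel (a joint): turn of the head about the post, rad, counter-clockwise seen from above is positive; 0 = square to the foot (the head's red line right above the foot's), stops at +-0.9; friction-held (0.15 N m), stays where it is left
- tilt (a joint): tilt of the head about the hinge (the head's own y axis), rad; 0 = level, positive = the far (+x) end of the head raised and the near (red-lined) end lowered; stops at -0.5 and 0.7; friction-held (0.12 N m), stays where it is left
- head_face (a point): centre of the upper face of the head, an aluminium plate 96 (its x) x 60 (y) x 12 mm thick; a red line marks its -x end, z out of the face. The hinge axis is 16 mm under this point; level, the face is 124 mm above the table. Its long sides (60 mm apart) can be gripped from above over the hinge at any tilt. Four threaded 5 mm holes at x +-36, y +-22 mm
- thread_0 (a point): centre of the mouth of threaded hole 0 in the head's upper face (x -36, y -22 mm), axes as the head's
- thread_1 (a point): centre of the mouth of threaded hole 1 in the head's upper face (x -36, y +22 mm), axes as the head's
- thread_2 (a point): centre of the mouth of threaded hole 2 in the head's upper face (x +36, y +22 mm), axes as the head's
- thread_3 (a point): centre of the mouth of threaded hole 3 in the head's upper face (x +36, y -22 mm), axes as the head's
- plate: blue adapter plate 100 (x) x 72 (y) x 6 mm, about 0.16 kg, lying loose and flat on the table; origin at the centre of its underside, z up. On its middle a black block 36 (x) x 24 (y) mm, from the plate's top (6 mm) up to 36 mm: grip it across its 24 mm. Four 12 mm through holes at x +-36, y +-22 mm, the same pattern as the head's
- hole_0 (a point): centre of through hole 0 at the plate's underside (x -36, y -22 mm)
- hole_1 (a point): centre of through hole 1 at the plate's underside (x -36, y +22 mm)
- hole_2 (a point): centre of through hole 2 at the plate's underside (x +36, y +22 mm)
- hole_3 (a point): centre of through hole 3 at the plate's underside (x +36, y -22 mm)
- mug_1: bystander: dark green mug with handle, 82 x 112 x 89 mm, origin under its centre
- lemon_1: bystander: yellow lemon, 78 x 55 x 56 mm, origin under its centre
- teaspoon_1: bystander: steel teaspoon, 130 x 26 x 11 mm, origin under its centre
- matchbox: bystander: matchbox, 37 x 56 x 16 mm, origin under its centre
- pot_1: bystander: small round white and blue pot, 69 x 69 x 41 mm, origin under its centre
- spice_jar_1: bystander: spice jar with green cap, 46 x 46 x 106 mm, origin under its centre
- spice_jar_2: bystander: spice jar with yellow cap, 42 x 42 x 106 mm, origin under its centre
There are look-alikes about, which are no part of the job. Of the things that look like the plate, the smaller one is meant.

How it is judged:
By the outcome, as a careful person would: the job done as asked, in the order asked, and still so for the second after the job is handed in, while the arm keeps its last pose, push and grip.
It also fails if it takes over 59 s, if anything falls off the work surface, if the arm or the gripper's body presses on something with over 40 N, if the wrist force passes 120 N, or if a joint passes its speed limit or range.

## Working session

There is one attempt and no reset: what is moved stays moved. The work goes in short steps, Python scripts to look and compute and a tool call to move; the robot and the scene stay as the last step left them, time stands still between calls to the robot, and variables do not carry over. Pictures are saved under pics/ and viewed, at most 10 in all, crops included, and the job is handed in when it is done.

Besides the shell and the picture viewer there is one more tool, called as name(argument=value, ...), one argument or row to a line, values as JSON. arm_command: Moves the arm, as the interface text tells. Its arguments: {"type":"object","properties":{"deltas":{"type":"array"},"squeeze":{"type":"number"}},"required":["deltas"]}

```bash
mkdir -p pics; ls; cat > h.py <<'E'
import numpy as np, cv2
from rig import env
def ray(im,px):
    K=np.array(im["camera_matrix"]);R=np.array(im["orientation"]);e=np.array(im["eye"])
    d=np.linalg.inv(K)@np.array([px[0],px[1],1.]);d=R@(d*[1,-1,-1]);return e,d
def at_z(im,px,z):
    e,d=ray(im,px);return e+d*(z-e[2])/d[2]
def proj(im,P):
    K=np.array(im["camera_matrix"]);R=np.array(im["orientation"]);e=np.array(im["eye"])
    c=(R.T@(np.array(P)-e))*[1,-1,-1];u=K@c;return u[:2]/u[2]
def tri(obs):
    A=np.zeros((3,3));b=np.zeros(3)
    for im,px in obs:
        e,d=ray(im,px);d=d/np.linalg.norm(d);M=np.eye(3)-np.outer(d,d);A+=M;b+=M@e
    return np.linalg.solve(A,b)
E
python3 - <<'E'
from h import *
np.set_printoptions(precision=4,suppress=True)
s=env.observe();print(s["time_s"],s["position"],s["tool_rot"],s["grip_width"],env.pinch_z)
a=env.get_image("scene");b=env.get_image("top")
print({k:v for k,v in a.items() if k!="color"});print({k:v for k,v in b.items() if k!="color"})
cv2.imwrite("pics/scene.png",a["color"]);cv2.imwrite("pics/top.png",b["color"])
for n,im in(("scene",a),("top",b)):
    for q in["plate","stand"]:print(n,q,[(np.round(r["box"]),round(r["p"],2)) for r in env.look_for(q,im)])
    for q in["head_face","thread_0","thread_1","thread_2","thread_3","plate","hole_0","hole_1","hole_2","hole_3","stand"]:
        print(n,q,[(np.round(r["location"],1),round(r["p"],2)) for r in env.tip_of(q,im)][:4])
E
```

```text
pics
0.0 [0.1883 0.5164 0.2307] [[-0.9394  0.3427 -0.0008]
 [ 0.3427  0.9394 -0.0012]
 [ 0.0003 -0.0014 -1.    ]] 0.0853131230760345 -0.0187
{'camera_matrix': array([[443.4927,   0.    , 317.277 ],
       [  0.    , 443.4927, 242.4402],
       [  0.    ,   0.    ,   1.    ]]), 'eye': array([ 0.0264, -0.9669,  1.1541]), 'orientation': array([[ 0.8651,  0.3415, -0.3674],
       [-0.5016,  0.6009, -0.6224],
       [ 0.0082,  0.7227,  0.6911]]), 'shot': 1}
{'camera_matrix': array([[434.3318,   0.    , 318.847 ],
       [  0.    , 434.3318, 240.5383],
       [  0.    ,   0.    ,   1.    ]]), 'eye': array([0.1922, 0.173 , 1.4049]), 'orientation': array([[-0.5391,  0.7962, -0.2747],
       [-0.8422, -0.5126,  0.1672],
       [-0.0077,  0.3215,  0.9469]]), 'shot': 2}
scene plate [(array([252., 259., 301., 296.]), 0.94), (array([312., 285., 342., 305.]), 0.64), (array([369., 264., 384., 296.]), 0.18)]
scene stand [(array([253., 200., 293., 251.]), 0.85)]
scene head_face [(array([270.2, 211. ]), 0.93)]
scene thread_0 [(array([283.9, 213.4]), 0.88), (array([261.7, 209.6]), 0.68), (array([276.1,
[... 1939 characters left out ...]
]), 0.68)]
top plate [(array([352.7, 240.9]), 0.64), (array([331.3, 292.2]), 0.64)]
top hole_0 [(array([363. , 249.9]), 0.93), (array([315. , 285.9]), 0.89), (array([327.8, 279.2]), 0.89), (array([335.4, 308.4]), 0.86)]
top hole_1 [(array([363. , 249.9]), 0.93), (array([315. , 285.9]), 0.89), (array([327.8, 279.2]), 0.89), (array([335.4, 308.4]), 0.86)]
top hole_2 [(array([363. , 249.9]), 0.93), (array([315. , 285.9]), 0.89), (array([327.8, 279.2]), 0.89), (array([335.4, 308.4]), 0.86)]
top hole_3 [(array([363. , 249.9]), 0.93), (array([315. , 285.9]), 0.89), (array([327.8, 279.2]), 0.89), (array([335.4, 308.4]), 0.86)]
top stand [(array([262.5, 303.3]), 0.91), (array([341. , 196.2]), 0.47)]
```

```bash
python3 - <<'E'
import cv2,numpy as np
a=cv2.imread("pics/scene.png")[180:330,230:430];b=cv2.imread("pics/top.png")[180:340,190:390]
cv2.imwrite("pics/sc.png",cv2.resize(a,None,fx=4,fy=4,interpolation=2))
cv2.imwrite("pics/tc.png",cv2.resize(b,(750,600),interpolation=2))
E
```

```text
(no output)
```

View pics/sc.png

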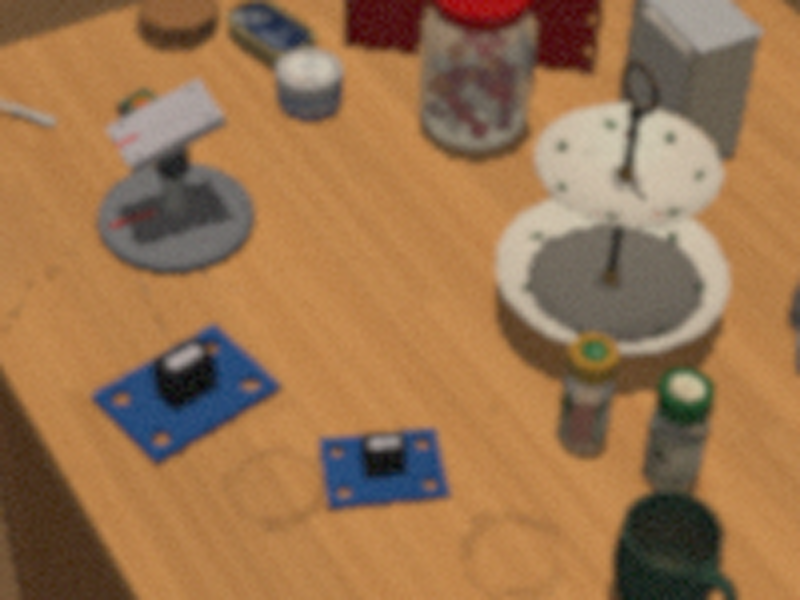

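View pics/tc.png

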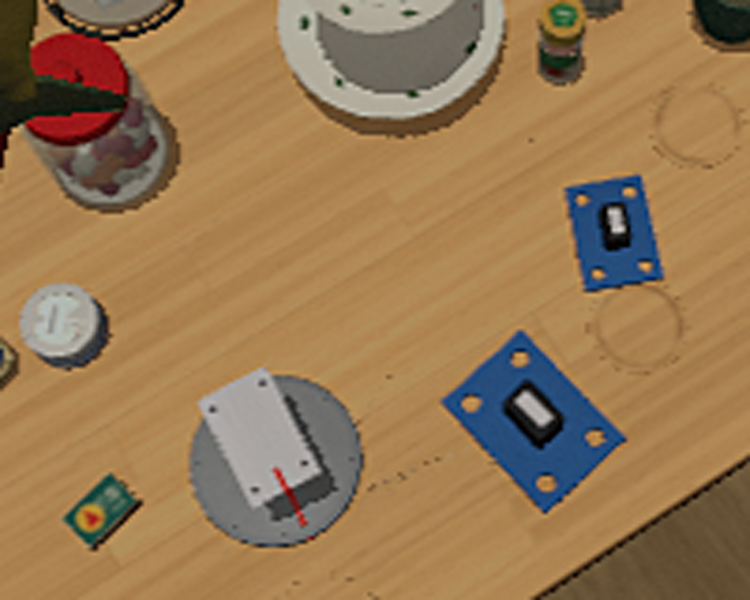

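```bash
python3 - <<'E'
from h import *
np.set_printoptions(precision=4,suppress=True)
a=env.get_image("scene");b=env.get_image("top")
for n,im in(("scene",a),("top",b)):
    hs=[r for r in env.tip_of("hole_0",im) if r["p"]>.3]
    for r in hs: print(n,"hole",at_z(im,r["location"],0),round(r["p"],2))
    ts=[r for r in env.tip_of("thread_0",im) if r["p"]>.3]
    for r in ts: print(n,"thr",r["location"],at_z(im,r["location"],.124),round(r["p"],2))
    hf=env.tip_of("head_face",im)[0]["location"];print(hf,at_z(im,hf,.124))
    hsv=cv2.cvtColor(im["color"],cv2.COLOR_BGR2HSV)
    m=cv2.inRange(hsv,(100,130,60),(125,255,255))
    for c in cv2.findContours(m,0,2)[0]:
        if cv2.contourArea(c)>150:
            P=np.array([at_z(im,p[0],.006)[:2] for p in c],np.float32)
            print(n,"blue",cv2.minAreaRect(P*1000))
    red=cv2.inRange(hsv,(0,120,80),(6,255,255))|cv2.inRange(hsv,(172,120,80),(180,255,255))
    for c in cv2.findContours(red,0,2)[0]:
        print(n,"red",cv2.boundingRect(c)) if cv2.boundingRect(c)[0]<300 and cv2.boundingRect(c)[1]>190 else 0
E
```

```text
scene hole [0.3756 0.0143 0.    ] 0.98
scene hole [ 0.385  -0.0598  0.    ] 0.88
scene hole [ 0.4955 -0.1736  0.    ] 0.86
scene hole [ 0.5146 -0.1358  0.    ] 0.85
scene hole [ 0.5908 -0.1646  0.    ] 0.77
scene hole [0.4743 0.041  0.    ] 0.77
scene hole [ 0.5524 -0.2008  0.    ] 0.62
scene hole [ 0.4775 -0.0283  0.    ] 0.55
scene hole [ 0.6997 -0.2068  0.    ] 0.45
scene thr [262.5, 217.7] [0.4683 0.1676 0.124 ] 0.93
scene thr [278.0, 201.4] [0.5578 0.2239 0.124 ] 0.82
scene thr [260.3, 211.1] [0.477 0.205 0.124] 0.79
scene thr [283.4, 211.5] [0.5487 0.1617 0.124 ] 0.59
[268.0, 210.9] [0.5017 0.1923 0.124 ]
scene blue ((529.0196533203125, -171.31744384765625), (62.45249557495117, 89.84263610839844), 65.24665832519531)
scene blue ((424.7002258300781, -14.519775390625), (124.65709686279297, 88.97604370117188), 9.653675079345703)
scene red (266, 233, 1, 1)
top hole [ 0.4689 -0.032   0.    ] 0.95
top hole [0.4715 0.0264 0.    ] 0.78
top hole [ 0.5522 -0.2035  0.    ] 0.67
top hole [ 0.5741 -0.1594  0.    ] 0.61
top hole [0.379  0.0083 0.    ] 0.59
top hole [ 0.4944 -0.1821  0.    ] 0.57
top hole [ 0.5054 -0.1466  0.    ] 0.56
top thr [256.7, 308.8] [0.4837 0.2166 0.124 ] 0.97
top thr [261.9, 279.4] [0.5525 0.1587 0.124 ] 0.7
top thr [246.3, 289.1] [0.552  0.2132 0.124 ] 0.66
top thr [271.5, 303.0] [0.4749 0.1709 0.124 ] 0.57
[256.8, 295.9] [0.517 0.197 0.124]
top blue ((426.0867919921875, -14.127960205078125), (131.31661987304688, 93.67487335205078), 10.062507629394531)
top blue ((531.8800659179688, -169.7418212890625), (69.52794647216797, 99.11729431152344), 67.26152038574219)
top red (272, 323, 2, 1)
top red (213, 317, 3, 3)
top red (263, 305, 9, 15)
top red (224, 222, 2, 2)
top red (228, 220, 1, 1)
top red (148, 218, 31, 31)
top red (197, 210, 24, 7)
top red (133, 208, 14, 38)
top red (160, 199, 24, 17)
```

arm_command(
  deltas=[
    {"dx": -0.02, "dy": -0.01, "dz": -0.01},
    {"dx": -0.04, "dy": -0.021, "dz": -0.01},
    {"dx": -0.04, "dy": -0.021, "dz": -0.01},
    {"dx": -0.04, "dy": -0.021, "dz": -0.01},
    {"dx": -0.04, "dy": -0.021, "dz": -0.01},
    {"dx": -0.04, "dy": -0.021},
    {"dx": -0.04, "dy": -0.021},
    {"dx": -0.04, "dy": -0.021},
    {"dx": -0.04, "dy": -0.021},
    {"dx": -0.02, "dy": -0.01, "rz": -0.12},
    {"rz": -0.12},
    {"rz": -0.12},
  ],
)

```text
invalid input
```

```bash
python3 - <<'E'
from h import *
np.set_printoptions(precision=4,suppress=True)
s=env.observe();print(s["time_s"],s["position"],s["tool_rot"],s["q"])
w=env.get_image("wrist");print(w["eye"],w["orientation"]);cv2.imwrite("pics/w1.png",w["color"])
for q in["head_face","thread_0","stand"]:
    for r in env.tip_of(q,w): print(q,np.round(r["location"],1),at_z(w,r["location"],.124),round(r["p"],2))
E
```

```text
1.8 [0.1885 0.5167 0.2313] [[-0.9394  0.3427  0.    ]
 [ 0.3427  0.9394 -0.    ]
 [-0.     -0.     -1.    ]] [ 57.622   21.8069  74.3348  -0.0006  83.8586 -12.3339]
[0.1207 0.5421 0.3737] [[ 0.3439 -0.8996 -0.2692]
 [ 0.939   0.3294  0.0989]
 [-0.0003 -0.2868  0.958 ]]
```

View pics/w1.png

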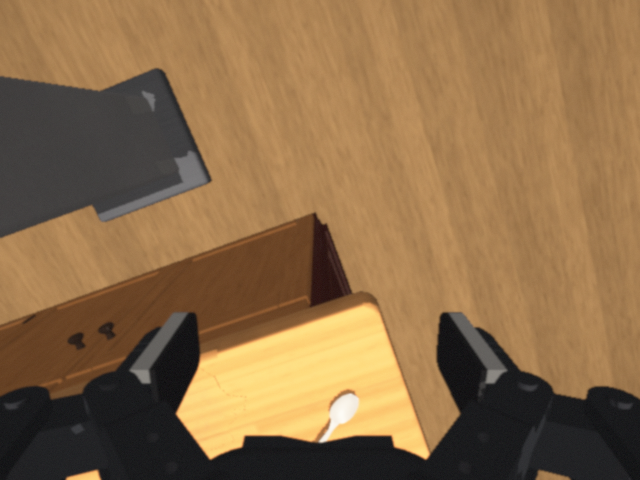

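arm_command(
  deltas=[
    {"rx": 0, "ry": 0, "rz": 0, "dx": -0.04, "dy": -0.019, "dz": -0.01, "fingers": 0.085},
    {"rx": 0, "ry": 0, "rz": 0, "dx": -0.04, "dy": -0.019, "dz": -0.01, "fingers": 0.085},
    {"rx": 0, "ry": 0, "rz": 0, "dx": -0.04, "dy": -0.019, "dz": -0.01, "fingers": 0.085},
    {"rx": 0, "ry": 0, "rz": 0, "dx": -0.04, "dy": -0.019, "dz": -0.01, "fingers": 0.085},
    {"rx": 0, "ry": 0, "rz": 0, "dx": -0.04, "dy": -0.019, "dz": -0.01, "fingers": 0.085},
    {"rx": 0, "ry": 0, "rz": 0, "dx": -0.04, "dy": -0.019, "dz": 0, "fingers": 0.085},
    {"rx": 0, "ry": 0, "rz": 0, "dx": -0.04, "dy": -0.019, "dz": 0, "fingers": 0.085},
    {"rx": 0, "ry": 0, "rz": 0, "dx": -0.04, "dy": -0.019, "dz": 0, "fingers": 0.085},
    {"rx": 0, "ry": 0, "rz": 0, "dx": -0.04, "dy": -0.019, "dz": 0, "fingers": 0.085},
    {"rx": 0, "ry": 0, "rz": -0.12, "dx": -0.04, "dy": -0.019, "dz": 0, "fingers": 0.085},
    {"rx": 0, "ry": 0, "rz": -0.12, "dx": 0, "dy": 0, "dz": 0, "fingers": 0.085},
    {"rx": 0, "ry": 0, "rz": -0.12, "dx": 0, "dy": 0, "dz": 0, "fingers": 0.085},
  ],
)

```text
time_s: 3.2
position: [0.5, 0.1999, 0.2809]
tool_rot: [[-1.0, -0.013, -0.001], [-0.013, 1.0, -0.0], [0.001, -0.0, -1.0]]
ft_force: [-0.4, -0.5, 0.0]
grip_width: 0.0849
gripper_force: 0.0
```

```bash
python3 - <<'E'
from h import *
np.set_printoptions(precision=4,suppress=True)
s=env.observe();print(s["time_s"],s["position"],s["tool_rot"],s["q"])
w=env.get_image("wrist");np.save("w2.npy",w,allow_pickle=True);print(w["eye"],w["orientation"]);cv2.imwrite("pics/w2.png",w["color"])
for q in["head_face","thread_0","stand"]:
    for r in env.tip_of(q,w): print(q,np.round(r["location"],1),at_z(w,r["location"],.124),round(r["p"],2))
E
```

```text
3.2 [0.5    0.1999 0.2809] [[-0.9999 -0.0128 -0.0006]
 [-0.0128  0.9999 -0.0001]
 [ 0.0006 -0.0001 -1.    ]] [  9.19    18.895   70.5855   0.001   90.5538 -81.5408]
[0.4279 0.1994 0.4234] [[-0.0115 -0.9581 -0.2861]
 [ 0.9999 -0.0112 -0.0027]
 [-0.0006 -0.2861  0.9582]]
head_face [312.6 240.9] [0.5152 0.1963 0.124 ] 0.58
thread_0 [339.6 195.7] [0.4798 0.2162 0.124 ] 0.96
thread_0 [281.2 285. ] [0.552  0.1716 0.124 ] 0.72
thread_0 [334.5 287.9] [0.554  0.2141 0.124 ] 0.7
thread_0 [285.3 192.9] [0.4782 0.1757 0.124 ] 0.69
stand [309.2 213.7] [0.4938 0.1936 0.124 ] 0.86
stand [548.9 134.9] [0.4343 0.3645 0.124 ] 0.22
```

View pics/w2.png

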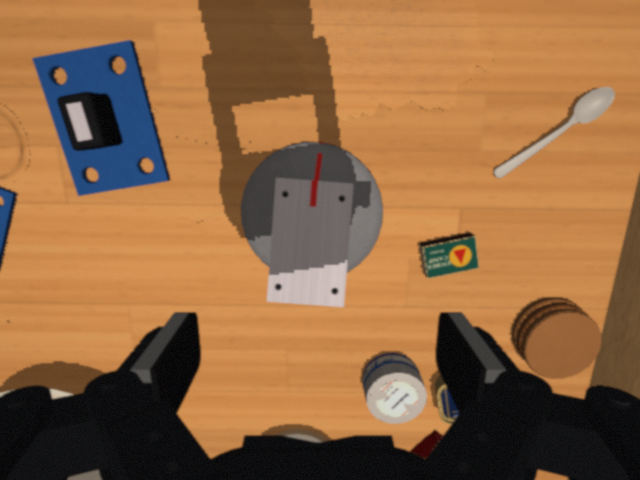

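```bash
cat > fit.py <<'E'
from h import *
from scipy.optimize import least_squares
np.set_printoptions(precision=4,suppress=True)
T=np.array([[-36,-22],[-36,22],[36,22],[36,-22]])/1000
def threads(X,Y,psi,t,x=T):
    c,s=np.cos(psi),np.sin(psi);ct,st=np.cos(t),np.sin(t)
    o=[]
    for a,b in x:
        hx=a*ct-.016*st; hz=.108+a*st+.016*ct
        o.append([X+c*hx-s*b,Y+s*hx+c*b,hz])
    return np.array(o)
def refine(im,px,r=5):
    g=cv2.GaussianBlur(cv2.cvtColor(im["color"],6),(3,3),0).astype(float);u,v=np.round(px).astype(int)
    p=g[v-r:v+r+1,u-r:u+r+1];w=np.clip(np.percentile(p,60)-p-8,0,None);w[w<w.max()*.3]=0
    yy,xx=np.mgrid[-r:r+1,-r:r+1];return np.array([u+(w*xx).sum()/w.sum(),v+(w*yy).sum()/w.sum()])
def fit(obs,x0):  # obs: (im,idx,px,weight)
    f=lambda p:np.concatenate([(proj(im,threads(*p)[i])-px)*w for im,i,px,w in obs])
    r=least_squares(f,x0,loss="soft_l1");return r.x,f(r.x).reshape(-1,2)
def redpix(im,box):
    l,t,r,b=box;c=im["color"][t:b,l:r].astype(int)
    m=(c[...,2]>c[...,1]*2+15)&(c[...,2]>c[...,0]*1.8+15)
    v,u=np.nonzero(m);return np.c_[u+l,v+t]
E
python3 - <<'E'
from fit import *
w=np.load("w2.npy",allow_pickle=True).item()
px=[refine(w,p) for p in[(285,194),(342,199),(335,291),(278,287)]]
# near pair: idx: y smaller -> left (image right=+y)
obs=[(w,i,p,1) for i,p in enumerate(px)]
print(px);x,r=fit(obs,[.5,.195,0,.3]);print("wrist",x,r)
a=env.get_image("scene");b=env.get_image("top")
sp=[(262.5,217.7),(260.3,211.1),(278,201.4),(283.4,211.5)];tp=[(271.5,303),(256.7,308.8),(246.3,289.1),(261.9,279.4)]
print("scene pred",[proj(a,p) for p in threads(*x)],"top",[proj(b,p) for p in threads(*x)])
x2,r2=fit(obs+[(b,i,p,.4) for i,p in enumerate(tp)]+[(a,i,p,.4) for i,p in enumerate(sp)],x);print("all",x2);print(r2)
R=redpix(w,(290,145,335,215));
for v in range(150,210,4):
    q=R[R[:,1]==v]
    if len(q):print(v,q[:,0].mean(),len(q))
F=R[R[:,1]<174];P=np.array([at_z(w,(p[0],p[1]),.0185)[:2] for p in F])
for X in(x,x2):
    d=X[:2]-P;print("foot yaw by radius",np.degrees(np.arctan2(d.mean(0)[1],d.mean(0)[0])),np.linalg.norm(d,axis=1).max())
vx,vy,_,_=cv2.fitLine(P.astype(np.float32),2,0,.01,.01).ravel();print("line dir",np.degrees(np.arctan2(vy,vx)))
E
```

```text
[array([284.7224, 193.7374]), array([341.4266, 198.183 ]), array([334.4016, 290.5534]), array([277.7596, 286.4775])]
wrist [ 0.5212  0.1937 -0.0669  0.3056] [[ 0.0258 -0.1467]
 [-0.0113 -0.1701]
 [ 0.1223  0.2107]
 [-0.1367  0.1337]]
scene pred [array([265.0841, 217.9857]), array([260.683 , 210.9417]), array([277.7085, 201.226 ]), array([282.3908, 208.0658])] top [array([269.9445, 302.7111]), array([256.7785, 309.7786]), array([245.5922, 288.415 ]), array([258.8236, 281.4496])]
all [ 0.5202  0.1937 -0.0674  0.2273]
[[-0.2836 -0.1676]
 [ 0.2378 -0.1215]
 [-0.1849  0.1368]
 [ 0.0207  0.0697]
 [-0.6338 -0.1313]
 [ 0.0063  0.3799]
 [-0.279  -0.3203]
 [-1.2356  0.7815]
 [ 0.9547 -0.1253]
 [ 0.0752 -0.3033]
 [-0.0026  0.1094]
 [-0.2919 -1.1942]]
154 319.5 4
158 319.0 5
162 318.5 4
166 318.0 5
170 317.5 4
174 317.0 5
178 316.5 4
182 314.0 5
186 314.0 5
190 313.5 6
194 313.0 5
198 313.0 5
202 313.0 5
foot yaw by radius -6.716910996936558 0.06544313446133097
foot yaw by radius -6.815458551995294 0.06446016486199016
line dir -7.0455375
```

arm_command(
  deltas=[
    {"rx": 0, "ry": 0, "rz": 0.131, "dx": 0.004, "dy": -0.002, "dz": 0.03, "fingers": 0.085},
    {"rx": 0, "ry": 0, "rz": 0, "dx": 0.004, "dy": -0.001, "dz": 0.037, "fingers": 0.085},
    {"rx": 0, "ry": -0.13, "rz": 0, "dx": 0, "dy": 0, "dz": 0, "fingers": 0.085},
    {"rx": 0, "ry": -0.13, "rz": 0, "dx": 0, "dy": 0, "dz": 0, "fingers": 0.085},
    {"rx": 0, "ry": 0, "rz": 0, "dx": 0, "dy": 0, "dz": 0, "fingers": 0.085},
  ],
)

```text
time_s: 4.0
position: [0.4887, 0.1991, 0.2141]
tool_rot: [[-0.959, 0.12, 0.256], [0.116, 0.993, -0.031], [-0.257, 0.0, -0.966]]
ft_force: [-1.1, -0.2, -0.7]
grip_width: 0.0847
gripper_force: 0.0
```

```bash
python3 - <<'E'
from fit import *
s=env.observe();print(s["time_s"],s["position"],s["tool_rot"])
w0=np.load("w2.npy",allow_pickle=True).item()
w=env.get_image("wrist");np.save("w3.npy",w,allow_pickle=True);cv2.imwrite("pics/w3.png",w["color"])
px0=[refine(w0,p) for p in[(285,194),(342,199),(335,291),(278,287)]]
t=threads(.5205,.1937,-.067,.26);pp=[proj(w,p) for p in t];print("pred",np.array(pp))
for q in["head_face","thread_0"]:
    for r in env.tip_of(q,w): print(q,np.round(r["location"],1),round(r["p"],2))
E
```

```text
4.0 [0.4887 0.1991 0.2141] [[-0.9593  0.12    0.2555]
 [ 0.1159  0.9928 -0.0308]
 [-0.2574  0.     -0.9663]]
pred [[273.9004 195.4166]
 [348.3997 191.7026]
 [351.8774 303.6639]
 [283.2699 306.5354]]
head_face [420.3 335.6] 0.69
head_face [353.2 302.6] 0.64
head_face [315.8 251.3] 0.6
head_face [314.2 179.5] 0.4
thread_0 [283.9 305.6] 0.78
thread_0 [347.1 192.4] 0.77
thread_0 [276.8 194.2] 0.68
thread_0 [350.9 301. ] 0.57
```

View pics/w3.png

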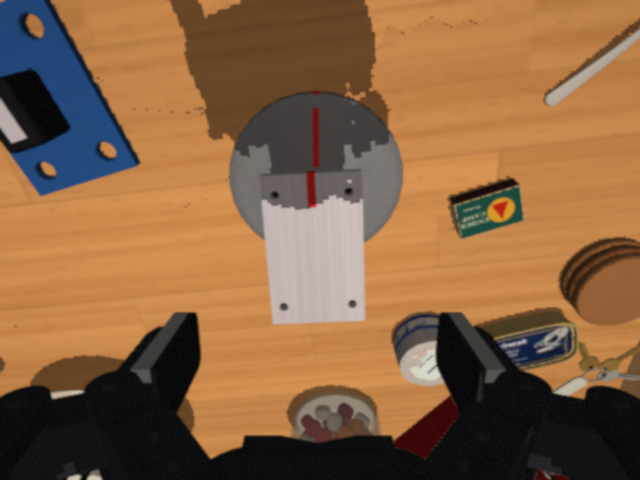

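```bash
python3 - <<'E'
from fit import *
w0=np.load("w2.npy",allow_pickle=True).item();w=np.load("w3.npy",allow_pickle=True).item()
px0=[refine(w0,p) for p in[(285,194),(342,199),(335,291),(278,287)]]
px=[refine(w,p) for p in[(275,195),(348.5,191),(352,304),(284,307)]];print(np.array(px))
o0=[(w0,i,p,1) for i,p in enumerate(px0)];o=[(w,i,p,1) for i,p in enumerate(px)]
x,_=fit(o,[.52,.194,-.067,.26]);print("w3",x)
x,r=fit(o0+o,x);print("both",x);print(r)
for im,bx in((w0,(290,145,335,176)),(w,(300,85,330,166))):
    R=redpix(im,bx);P=np.array([at_z(im,p,.0185)[:2] for p in R.astype(float)])
    vx,vy,_,_=cv2.fitLine(P.astype(np.float32),2,0,.01,.01).ravel();d=x[:2]-P
    print("line",np.degrees(np.arctan2(vy,vx)),"radius",np.degrees(np.arctan2(d.mean(0)[1],d.mean(0)[0])),np.linalg.norm(d,axis=1).max(),len(R))
E
```

```text
[[274.5279 194.3573]
 [348.1174 190.6249]
 [351.9666 303.2568]
 [283.386  306.2357]]
w3 [ 0.5203  0.1938 -0.0667  0.2795]
both [ 0.5206  0.1938 -0.0667  0.2845]
[[ 0.0122 -0.6241]
 [ 0.1458 -0.6452]
 [ 0.1533 -0.2055]
 [-0.0006 -0.2644]
 [-0.3706  0.3262]
 [ 0.2924  0.3332]
 [ 0.1235  0.5322]
 [-0.1426  0.4495]]
line -6.7626576 radius -6.729794937432003 0.06482168797386599 102
line -7.05398 radius -6.877901186746679 0.07809400147207049 358
```

arm_command(
  deltas=[
    {"rx": 0, "ry": -0.023, "rz": 0, "dx": 0, "dy": 0, "dz": 0, "fingers": 0.085},
    {"rx": 0, "ry": 0, "rz": 0, "dx": -0.0014, "dy": -0.0014, "dz": 0.036, "fingers": 0.085},
    {"rx": 0, "ry": 0, "rz": 0, "dx": 0, "dy": 0, "dz": 0.03, "fingers": 0.085},
    {"rx": 0, "ry": 0, "rz": 0, "dx": 0, "dy": 0, "dz": 0.03, "fingers": 0.085},
    {"rx": 0, "ry": 0, "rz": 0, "dx": 0, "dy": 0, "dz": 0.02, "fingers": 0.085},
    {"rx": 0, "ry": 0, "rz": 0, "dx": 0, "dy": 0, "dz": 0.01, "fingers": 0.085},
  ],
)

```text
time_s: 4.75
position: [0.5274, 0.1924, 0.0918]
tool_rot: [[-0.954, 0.121, 0.275], [0.117, 0.993, -0.034], [-0.277, -0.001, -0.961]]
ft_force: [0.4, 0.4, 0.2]
grip_width: 0.0852
gripper_force: 0.0
```

arm_command(
  deltas=[
    {"rx": 0, "ry": 0, "rz": 0, "dx": 0, "dy": 0, "dz": 0, "fingers": 0.05},
    {"rx": 0, "ry": 0, "rz": 0, "dx": 0, "dy": 0, "dz": 0, "fingers": 0.05},
    {"rx": 0, "ry": 0, "rz": 0, "dx": 0, "dy": 0, "dz": 0, "fingers": 0.05},
    {"rx": 0, "ry": 0, "rz": 0, "dx": 0, "dy": 0, "dz": 0, "fingers": 0.05},
    {"rx": 0, "ry": 0, "rz": 0, "dx": 0, "dy": 0, "dz": 0, "fingers": 0.05},
    {"rx": 0, "ry": 0, "rz": 0, "dx": 0, "dy": 0, "dz": 0, "fingers": 0.05},
  ],
  squeeze=50,
)

```text
time_s: 5.35
position: [0.5275, 0.1927, 0.0947]
tool_rot: [[-0.953, 0.12, 0.279], [0.115, 0.993, -0.034], [-0.281, 0.0, -0.96]]
ft_force: [-1.6, -2.1, 6.1]
grip_width: 0.0592
gripper_force: 54.2
```

arm_command(
  deltas=[
    {"rx": 0, "ry": 0.071, "rz": 0, "dx": 0.001, "dy": 0, "dz": 0.0007, "fingers": 0.05},
    {"rx": 0, "ry": 0.071, "rz": 0, "dx": 0.001, "dy": 0, "dz": 0.0005, "fingers": 0.05},
    {"rx": 0, "ry": 0.071, "rz": 0, "dx": 0.001, "dy": 0, "dz": 0.0002, "fingers": 0.05},
    {"rx": 0, "ry": 0.07, "rz": 0, "dx": 0.001, "dy": 0, "dz": 0, "fingers": 0.05},
    {"rx": 0, "ry": 0, "rz": 0, "dx": 0, "dy": 0, "dz": 0, "fingers": 0.05},
    {"rx": 0, "ry": 0, "rz": 0, "dx": 0, "dy": 0, "dz": 0, "fingers": 0.05},
  ],
)

```text
time_s: 5.95
position: [0.5235, 0.193, 0.0931]
tool_rot: [[-0.993, 0.12, 0.0], [0.12, 0.993, -0.001], [-0.0, -0.001, -1.0]]
ft_force: [-4.6, -2.6, 12.7]
grip_width: 0.0592
gripper_force: 54.8
```

```bash
python3 - <<'E'
from fit import *
s=env.observe();print(s["time_s"],s["position"],s["tool_rot"],s["ft_force"],s["wrist_torque"])
w=env.get_image("wrist");np.save("w4.npy",w,allow_pickle=True);cv2.imwrite("pics/w4.png",w["color"])
print("pred",np.array([proj(w,p) for p in threads(.5206,.1938,-.12,0)]))
E
```

```text
5.95 [0.5235 0.193  0.0931] [[-0.9928  0.1199  0.0004]
 [ 0.1199  0.9928 -0.0008]
 [-0.0005 -0.0008 -1.    ]] [-4.6021 -2.5837 12.669 ] [-1.0898  0.9108  0.1362]
pred [[241.1925 243.5437]
 [394.3041 243.391 ]
 [383.0451 447.2388]
 [253.0383 447.2659]]
```

View pics/w4.png

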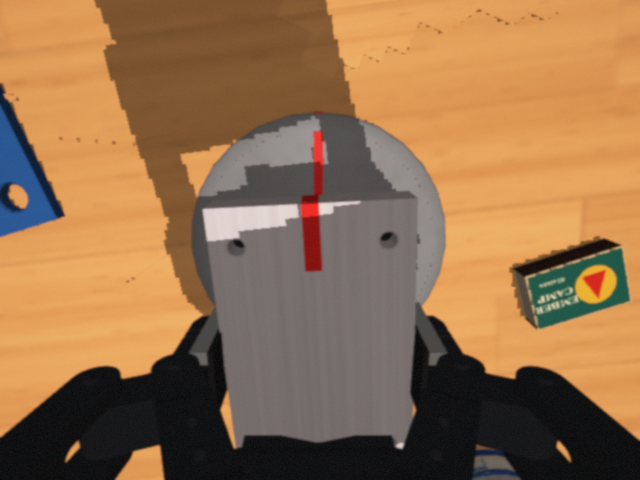

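arm_command(
  deltas=[
    {"rx": 0, "ry": 0, "rz": 0.025, "dx": 0, "dy": 0, "dz": 0, "fingers": 0.05},
    {"rx": 0, "ry": 0, "rz": 0.025, "dx": 0, "dy": 0, "dz": 0, "fingers": 0.05},
    {"rx": 0, "ry": 0, "rz": 0, "dx": 0, "dy": 0, "dz": 0, "fingers": 0.05},
    {"rx": 0, "ry": 0, "rz": 0, "dx": 0, "dy": 0, "dz": 0, "fingers": 0.05},
  ],
)

```text
time_s: 6.4
position: [0.5234, 0.1929, 0.0931]
tool_rot: [[-0.986, 0.17, 0.001], [0.17, 0.986, -0.001], [-0.001, -0.001, -1.0]]
ft_force: [-4.3, -3.3, 12.7]
grip_width: 0.0593
gripper_force: 54.1
```

```bash
python3 - <<'E'
from fit import *
s=env.observe();print(s["time_s"],s["position"],s["tool_rot"],s["ft_force"],s["wrist_torque"])
v=np.load("w4.npy",allow_pickle=True).item()
w=env.get_image("wrist");np.save("w5.npy",w,allow_pickle=True)
pr=[proj(w,p) for p in threads(.5206,.1938,-.115,0)][:2]
for im,pp in((v,[(236,246),(389,239)]),(w,pr)):
    px=[refine(im,p,8) for p in pp]
    f=lambda q:np.concatenate([proj(im,threads(.5206,.1938,q[0],q[1])[i])-px[i] for i in(0,1)])
    r=least_squares(f,[-.1,0]);q=np.array([at_z(im,p,.124) for p in px]);d=q[1]-q[0]
    print(px,"psi,tilt",r.x,r.fun,"yaw by line",np.arctan2(-d[0],d[1]),np.linalg.norm(d))
E
```

```text
6.4 [0.5234 0.1929 0.0931] [[-0.9855  0.1696  0.0008]
 [ 0.1696  0.9855 -0.0011]
 [-0.001  -0.001  -1.    ]] [-4.3457 -3.348  12.7404] [-1.2838  0.999  -0.1059]
[array([238.1444, 243.4482]), array([386.2238, 236.2267])] psi,tilt [-0.0732  0.048 ] [-1.6035 -0.4846  1.3022 -0.216 ] yaw by line -0.07033407666913528 0.042505490361938604
[array([238.1306, 243.3538]), array([386.4513, 236.4408])] psi,tilt [-0.1252  0.0483] [-1.4613 -0.4312  1.2054 -0.2121] yaw by line -0.12281771318808606 0.042567017395188936
```

arm_command(
  deltas=[
    {"rx": 0, "ry": 0, "rz": 0, "dx": 0, "dy": 0, "dz": 0, "fingers": 0.085},
    {"rx": 0, "ry": 0, "rz": 0, "dx": 0, "dy": 0, "dz": 0, "fingers": 0.085},
    {"rx": 0, "ry": 0, "rz": 0, "dx": 0, "dy": 0, "dz": 0, "fingers": 0.085},
    {"rx": 0, "ry": 0, "rz": 0, "dx": 0, "dy": 0, "dz": 0, "fingers": 0.085},
    {"rx": 0, "ry": 0, "rz": 0, "dx": 0, "dy": 0, "dz": -0.02, "fingers": 0.085},
    {"rx": 0, "ry": 0, "rz": 0, "dx": 0, "dy": 0, "dz": -0.03, "fingers": 0.085},
    {"rx": 0, "ry": 0, "rz": 0, "dx": 0, "dy": 0, "dz": -0.03, "fingers": 0.085},
    {"rx": 0, "ry": 0, "rz": 0, "dx": 0, "dy": 0, "dz": -0.03, "fingers": 0.085},
    {"rx": 0, "ry": 0, "rz": 0, "dx": 0, "dy": 0, "dz": -0.02, "fingers": 0.085},
    {"rx": 0, "ry": 0, "rz": 0, "dx": 0, "dy": 0, "dz": 0, "fingers": 0.085},
    {"rx": 0, "ry": 0, "rz": 0, "dx": 0, "dy": 0, "dz": 0, "fingers": 0.085},
  ],
)

```text
time_s: 7.55
position: [0.5234, 0.1932, 0.221]
tool_rot: [[-0.985, 0.17, -0.001], [0.17, 0.985, -0.0], [0.0, -0.0, -1.0]]
ft_force: [-0.3, 0.1, -1.0]
grip_width: 0.085
gripper_force: 0.0
```

```bash
python3 - <<'E'
from fit import *
s=env.observe();print(s["time_s"],s["position"],s["tool_rot"])
w=env.get_image("wrist");np.save("w6.npy",w,allow_pickle=True);cv2.imwrite("pics/w6.png",w["color"])
pr=[proj(w,p) for p in threads(.5206,.1938,-.122,0.02)]
px=[refine(w,p,7) for p in pr];print(np.array(pr),np.array(px))
o=[(w,i,p,1) for i,p in enumerate(px)]
print(fit(o,[.52,.194,-.12,.02]))
f=lambda q:np.concatenate([proj(w,threads(.5206,.1938,*q)[i])-p for i,p in enumerate(px)]);r=least_squares(f,[-.12,0]);print(r.x,r.fun)
R=redpix(w,(280,60,360,230));print(R[:,1].min(),R[:,1].max())
for v in range(R[:,1].min(),R[:,1].max(),8):
    q=R[R[:,1]==v]; print(v,q[:,0].mean() if len(q) else None,len(q))
E
```

```text
7.55 [0.5234 0.1932 0.221 ] [[-0.9855  0.1699 -0.0005]
 [ 0.1699  0.9855 -0.    ]
 [ 0.0005 -0.0001 -1.    ]]
[[277.2366 182.8274]
 [351.479  179.1049]
 [354.6114 292.4329]
 [285.8613 295.5947]] [[277.6338 183.0432]
 [351.3448 179.291 ]
 [353.4847 289.1861]
 [286.073  294.3136]]
(array([ 0.5191,  0.1939, -0.1222, -0.0526]), array([[-1.    , -0.0213],
       [ 0.3323, -0.0167],
       [ 0.6091,  1.1306],
       [-0.0913, -0.8712]]))
[-0.1214  0.0152] [-0.4511 -0.0259  0.1226 -0.0435  1.1402  3.2332 -0.147   1.3039]
129 195
129 313.5 4
137 314.0 5
145 314.0 5
153 315.0 5
161 313.5 8
169 313.5 8
177 314.0 7
185 314.5 8
193 315.0 7
```

View pics/w6.png

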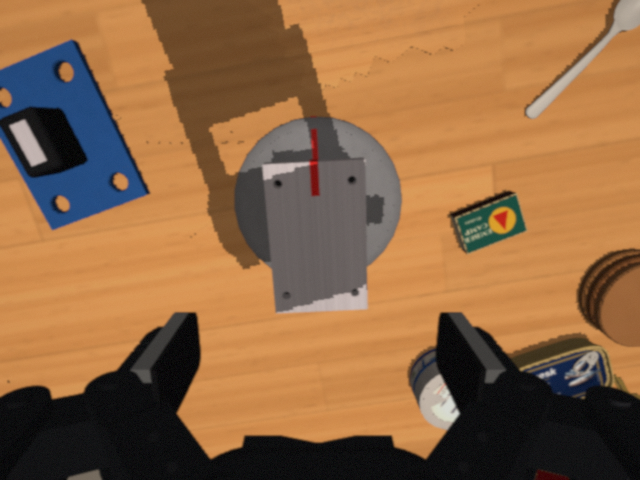

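```bash
python3 - <<'E'
from fit import *
w=np.load("w6.npy",allow_pickle=True).item()
for rr in(3,4):
    px=[refine(w,p,rr) for p in[(278,183),(351.5,180),(355,292.5),(286.5,295)]];print(np.array(px))
    print(fit([(w,i,p,1) for i,p in enumerate(px)],[.52,.194,-.12,.02]))
    f=lambda q:np.concatenate([proj(w,threads(.5206,.1938,*q)[i])-p for i,p in enumerate(px)]);r=least_squares(f,[-.12,0]);print(r.x,r.fun)
E
```

```text
[[277.761  182.8773]
 [351.2545 179.235 ]
 [354.0826 290.806 ]
 [286.1544 293.3938]]
(array([ 0.5193,  0.194 , -0.1248, -0.041 ]), array([[-0.6861, -0.0937],
       [ 0.7532,  0.0039],
       [ 0.1271, -0.1083],
       [-0.17  ,  0.2682]]))
[-0.1242  0.0191] [-0.4022 -0.1068  0.3636 -0.0269  0.4064  1.7023 -0.4131  2.1392]
[[277.7311 182.9219]
 [351.2156 179.1043]
 [353.9391 290.8978]
 [286.139  293.5695]]
(array([ 0.5194,  0.1939, -0.1245, -0.0365]), array([[-0.7226, -0.1593],
       [ 0.6765,  0.0898],
       [ 0.2457, -0.091 ],
       [-0.2181,  0.2248]]))
[-0.1239  0.0201] [-0.3807 -0.1769  0.3841  0.0631  0.5656  1.6017 -0.3915  1.9684]
```

arm_command(
  deltas=[
    {"rx": 0, "ry": -0.1, "rz": 0, "dx": 0.03, "dy": 0, "dz": 0.02, "fingers": 0.085},
    {"rx": 0, "ry": -0.13, "rz": 0, "dx": 0, "dy": 0, "dz": 0, "fingers": 0.085},
    {"rx": 0, "ry": -0.13, "rz": 0, "dx": 0, "dy": 0, "dz": 0, "fingers": 0.085},
    {"rx": 0, "ry": -0.14, "rz": 0, "dx": 0, "dy": 0, "dz": 0, "fingers": 0.085},
    {"rx": 0, "ry": 0, "rz": 0, "dx": 0, "dy": 0, "dz": 0, "fingers": 0.085},
    {"rx": 0, "ry": 0, "rz": 0, "dx": 0, "dy": 0, "dz": 0, "fingers": 0.085},
  ],
)

```text
time_s: 8.2
position: [0.4937, 0.1984, 0.201]
tool_rot: [[-0.867, 0.17, 0.469], [0.149, 0.986, -0.082], [-0.476, -0.001, -0.879]]
ft_force: [0.1, 0.2, -0.0]
grip_width: 0.0845
gripper_force: 0.0
```

```bash
python3 - <<'E'
from fit import *
s=env.observe();print(s["time_s"],s["position"],s["tool_rot"])
w=env.get_image("wrist");np.save("w7.npy",w,allow_pickle=True);cv2.imwrite("pics/w7.png",w["color"])
pr=[proj(w,p) for p in threads(.5206,.1938,-.122,0.0)];print("pred level",np.array(pr))
print("pred .05",np.array([proj(w,p) for p in threads(.5206,.1938,-.122,0.05)]))
c=np.array([[-48,-30],[-48,30],[48,30],[48,-30]])/1000
print("corners",np.array([proj(w,p) for p in threads(.5206,.1938,-.122,0.0,c)]))
print("corners .05",np.array([proj(w,p) for p in threads(.5206,.1938,-.122,0.05,c)]))
E
```

```text
8.2 [0.4937 0.1984 0.201 ] [[-0.8667  0.1696  0.4691]
 [ 0.1487  0.9855 -0.0815]
 [-0.4762 -0.0009 -0.8794]]
pred level [[270.7459 182.2146]
 [357.4326 178.7585]
 [355.1867 272.1801]
 [285.6998 274.3736]]
pred .05 [[270.8475 178.8714]
 [357.2179 175.402 ]
 [355.39   273.4514]
 [285.3968 275.6529]]
corners [[251.2202 162.9117]
 [374.5176 157.7737]
 [367.2134 283.8677]
 [275.491  286.6646]]
corners .05 [[251.5476 158.8437]
 [374.1065 153.6918]
 [367.5758 285.8931]
 [275.0538 288.6977]]
```

View pics/w7.png

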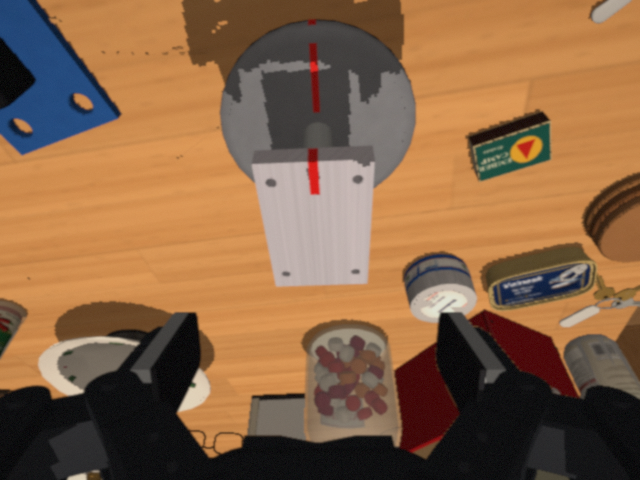

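```bash
python3 - <<'E'
from fit import *
w=np.load("w7.npy",allow_pickle=True).item();w6=np.load("w6.npy",allow_pickle=True).item()
px=[refine(w,p,5) for p in[(271,183),(357.5,180),(355.5,272),(286,274)]];print(np.array(px))
p6=[refine(w6,p,3) for p in[(278,183),(351.5,180),(355,292.5),(286.5,295)]]
f=lambda q:np.concatenate([proj(w,threads(.5206,.1938,*q)[i])-p for i,p in enumerate(px)]);r=least_squares(f,[-.12,0]);print(r.x,r.fun)
o=[(w,i,p,1) for i,p in enumerate(px)]
print(fit(o,[.52,.194,-.12,0]));print(fit(o+[(w6,i,p,.7) for i,p in enumerate(p6)],[.52,.194,-.12,0]))
R=redpix(w,(300,15,330,108));P=np.array([at_z(w,p,.0185)[:2] for p in R.astype(float)])
vx,vy,_,_=cv2.fitLine(P.astype(np.float32),2,0,.01,.01).ravel();print(np.arctan2(vy,vx))
R=redpix(w,(300,168,330,195));print(R[:,0].mean())
E
```

```text
[[270.4959 182.364 ]
 [357.5825 178.8583]
 [355.2988 271.1827]
 [285.6273 273.3814]]
[-0.1214 -0.0065] [ 0.2008  0.3165 -0.1642  0.3262 -0.1042  0.8085  0.1464  0.8292]
(array([ 0.52  ,  0.1939, -0.1216, -0.0151]), array([[ 0.0739, -0.0138],
       [-0.0682, -0.0027],
       [-0.1159, -0.0171],
       [ 0.1101,  0.0013]]))
(array([ 0.5198,  0.1939, -0.1224, -0.0181]), array([[ 0.0814, -0.145 ],
       [ 0.018 , -0.0803],
       [-0.1624, -0.2755],
       [ 0.0545, -0.292 ],
       [-0.5021,  0.0022],
       [ 0.3195, -0.0478],
       [ 0.2396,  0.3943],
       [-0.1017,  0.7696]]))
-0.124718316
313.59915611814347
```

```bash
python3 - <<'E'
from h import *
np.set_printoptions(precision=3,suppress=True)
import pickle
a=env.get_image("scene")
f=lambda u,v,z=0:at_z(a,(230+u/4,180+v/4),z)
print("dish base L",f(500,290,.03),"dish front",f(590,370),"top tier L",f(535,155,.2),"jarY base",f(583,450),"top",f(594,345,.106),"jarG base",f(675,480),"redjar",f(480,140))
for q in["spice_jar_1","mug_1","pot_1"]:
    print(q,[(at_z(a,r["location"],0),round(r["p"],2)) for r in env.tip_of(q,a)][:2])
E
```

```text
dish base L [ 0.715 -0.067  0.03 ] dish front [ 0.748 -0.165  0.   ] top tier L [ 0.724 -0.086  0.2  ] jarY base [ 0.689 -0.236  0.   ] top [ 0.7   -0.218  0.106] jarG base [ 0.737 -0.301  0.   ] redjar [0.835 0.146 0.   ]
spice_jar_1 [(array([ 0.763, -0.283,  0.   ]), 0.79), (array([ 0.696, -0.205,  0.   ]), 0.54)]
mug_1 [(array([ 0.645, -0.4  ,  0.   ]), 0.55)]
pot_1 [(array([ 0.74 , -0.275,  0.   ]), 0.64), (array([ 0.461, -0.476,  0.   ]), 0.63)]
```

All clear of the path at x ≈ 0.53.

arm_command(
  deltas=[
    {"rx": 0, "ry": 0.125, "rz": 0, "dx": 0, "dy": -0.01, "dz": -0.01, "fingers": 0.085},
    {"rx": 0, "ry": 0.125, "rz": 0, "dx": 0, "dy": -0.03, "dz": 0, "fingers": 0.085},
    {"rx": 0, "ry": 0.125, "rz": 0, "dx": 0, "dy": -0.036, "dz": 0, "fingers": 0.085},
    {"rx": 0, "ry": 0.125, "rz": 0, "dx": 0, "dy": -0.04, "dz": 0, "fingers": 0.085},
    {"rx": 0, "ry": 0, "rz": 0, "dx": -0.016, "dy": -0.04, "dz": 0, "fingers": 0.085},
    {"rx": 0, "ry": 0, "rz": 0, "dx": -0.016, "dy": -0.04, "dz": 0, "fingers": 0.085},
    {"rx": 0, "ry": 0, "rz": 0, "dx": -0.016, "dy": -0.04, "dz": 0, "fingers": 0.085},
    {"rx": 0, "ry": 0, "rz": 0, "dx": -0.016, "dy": -0.04, "dz": 0, "fingers": 0.085},
    {"rx": 0, "ry": 0, "rz": 0, "dx": -0.016, "dy": -0.04, "dz": 0, "fingers": 0.085},
    {"rx": 0, "ry": 0, "rz": 0.115, "dx": -0.016, "dy": -0.04, "dz": 0, "fingers": 0.085},
    {"rx": 0, "ry": 0, "rz": 0.115, "dx": 0, "dy": 0, "dz": 0, "fingers": 0.085},
    {"rx": 0, "ry": 0, "rz": 0, "dx": 0, "dy": 0, "dz": 0, "fingers": 0.085},
  ],
)

```text
time_s: 9.65
position: [0.5235, -0.1693, 0.21]
tool_rot: [[-0.92, 0.393, -0.001], [0.393, 0.92, 0.001], [0.001, 0.001, -1.0]]
ft_force: [0.6, 0.7, -0.1]
grip_width: 0.0849
gripper_force: 0.0
```

```bash
python3 - <<'E'
from fit import *
s=env.observe();print(s["time_s"],s["position"],s["tool_rot"])
w=env.get_image("wrist");np.save("w8.npy",w,allow_pickle=True);cv2.imwrite("pics/w8.png",w["color"])
for r in env.tip_of("hole_0",w): print(np.round(r["location"],1),at_z(w,r["location"],0),round(r["p"],2))
hsv=cv2.cvtColor(w["color"],cv2.COLOR_BGR2HSV);m=cv2.inRange(hsv,(100,130,40),(125,255,255))
for c in cv2.findContours(m,0,2)[0]:
    if cv2.contourArea(c)>1500:
        P=np.array([at_z(w,p[0],.006)[:2] for p in c],np.float32);print(cv2.boundingRect(c),cv2.minAreaRect(P*1000))
E
```

```text
9.65 [ 0.5235 -0.1693  0.21  ] [[-0.9196  0.3929 -0.0006]
 [ 0.3929  0.9196  0.001 ]
 [ 0.001   0.0007 -1.    ]]
[296.4 181.2] [ 0.4948 -0.1765  0.    ] 0.98
[512.   51.9] [0.4686 0.0232 0.    ] 0.88
[299.3 257.3] [ 0.5594 -0.2025  0.    ] 0.74
[346.  257.4] [ 0.5764 -0.1631  0.    ] 0.66
[346.7 178.9] [ 0.5101 -0.1356  0.    ] 0.61
[449.5  97.5] [ 0.4817 -0.0331  0.    ] 0.57
(281, 163, 82, 110) ((534.1304931640625, -168.77700805664062), (69.363525390625, 98.2247085571289), 67.53276062011719)
(371, 0, 179, 129) ((438.81103515625, -11.323539733886719), (113.0929183959961, 96.09993743896484), 9.944541931152344)
```

View pics/w8.png

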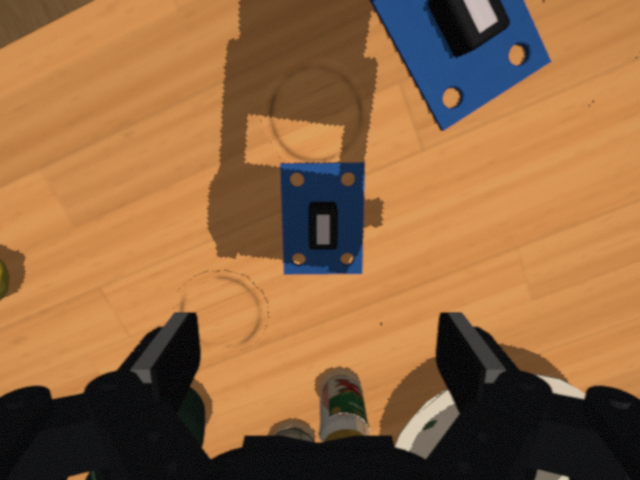

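arm_command(
  deltas=[
    {"rx": 0, "ry": 0, "rz": -0.01, "dx": -0.0097, "dy": 0.0044, "dz": 0.03, "fingers": 0.085},
    {"rx": 0, "ry": 0, "rz": 0, "dx": 0, "dy": 0, "dz": 0.04, "fingers": 0.07},
    {"rx": 0, "ry": 0, "rz": 0, "dx": 0, "dy": 0, "dz": 0.04, "fingers": 0.06},
    {"rx": 0, "ry": 0, "rz": 0, "dx": 0, "dy": 0, "dz": 0.04, "fingers": 0.06},
    {"rx": 0, "ry": 0, "rz": 0, "dx": 0, "dy": 0, "dz": 0.028, "fingers": 0.06},
    {"rx": 0, "ry": 0, "rz": 0, "dx": 0, "dy": 0, "dz": 0.014, "fingers": 0.06},
    {"rx": 0, "ry": 0, "rz": 0, "dx": 0, "dy": 0, "dz": 0.006, "fingers": 0.06},
    {"rx": 0, "ry": 0, "rz": 0, "dx": 0, "dy": 0, "dz": 0, "fingers": 0.06},
  ],
)

```text
time_s: 10.55
position: [0.5341, -0.1671, 0.0123]
tool_rot: [[-0.925, 0.379, -0.001], [0.379, 0.925, 0.0], [0.001, 0.0, -1.0]]
ft_force: [-0.9, -0.1, -0.2]
grip_width: 0.0596
gripper_force: 0.0
```

```bash
python3 - <<'E'
from fit import *
s=env.observe();print(s["time_s"],s["position"],s["ft_force"],s["grip_width"])
w=env.get_image("wrist");cv2.imwrite("pics/w9.png",w["color"])
E
```

```text
10.55 [ 0.5341 -0.1671  0.0123] [-0.8568 -0.091  -0.2158] 0.059594933683563306
```

View pics/w9.png

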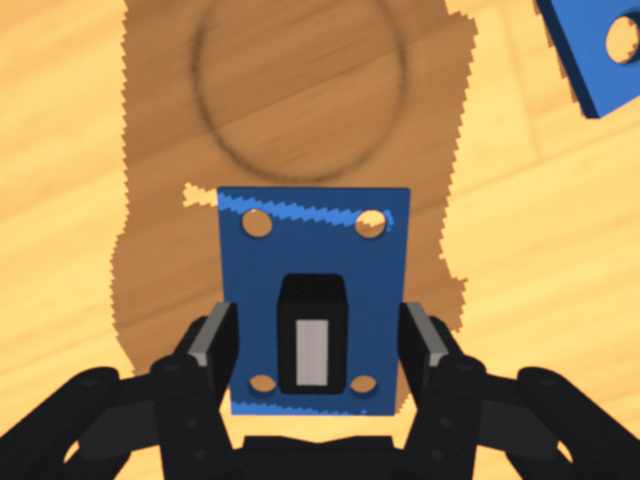

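arm_command(
  deltas=[
    {"rx": 0, "ry": 0, "rz": 0, "dx": 0, "dy": 0, "dz": 0, "fingers": 0.01},
    {"rx": 0, "ry": 0, "rz": 0, "dx": 0, "dy": 0, "dz": 0, "fingers": 0.01},
    {"rx": 0, "ry": 0, "rz": 0, "dx": 0, "dy": 0, "dz": 0, "fingers": 0.01},
    {"rx": 0, "ry": 0, "rz": 0, "dx": 0, "dy": 0, "dz": 0, "fingers": 0.01},
    {"rx": 0, "ry": 0, "rz": 0, "dx": 0, "dy": 0, "dz": 0, "fingers": 0.01},
    {"rx": 0, "ry": 0, "rz": 0, "dx": 0, "dy": 0, "dz": 0, "fingers": 0.01},
    {"rx": 0, "ry": 0, "rz": 0, "dx": 0, "dy": 0, "dz": 0, "fingers": 0.01},
  ],
  squeeze=70,
)

```text
time_s: 11.3
position: [0.5345, -0.168, 0.0135]
tool_rot: [[-0.925, 0.381, 0.002], [0.381, 0.925, -0.001], [-0.002, -0.0, -1.0]]
ft_force: [-1.4, -0.2, 5.8]
grip_width: 0.0226
gripper_force: 69.8
```

```bash
cat > plate.py <<'E'
from fit import *
def tool_rect(w,s,ztop):
    """plate top-face outline in the tool frame (x,y mm), from the far (top of image) edge and the sides"""
    R=np.array(s["tool_rot"]);p=np.array(s["position"])
    hsv=cv2.cvtColor(w["color"],cv2.COLOR_BGR2HSV);m=cv2.inRange(hsv,(100,120,30),(125,255,255))
    m=cv2.morphologyEx(m,cv2.MORPH_CLOSE,np.ones((3,3)))
    c=[c for c in cv2.findContours(m,0,2)[0] if cv2.contourArea(c)>4000]
    c=min(c,key=lambda c:np.hypot(*(c.reshape(-1,2).mean(0)-[315,290])))
    P=np.array([R.T@(at_z(w,q[0].astype(float),ztop)-p) for q in c])*1000
    return c.reshape(-1,2),P
def edges(P):
    x,y=P[:,0],P[:,1]
    o={}
    top=P[(x>x.max()-4)&(abs(y)<30)];o["xend"]=np.polyfit(top[:,1],top[:,0],1)
    for n,sg in(("y+",1),("y-",-1)):
        q=P[(sg*y>30)&(x>5)&(x<40)];o[n]=np.polyfit(q[:,0],q[:,1],1)
    return o
E
python3 - <<'E'
from plate import *
s=env.observe();print(s["time_s"],s["position"],s["tool_rot"],s["ft_force"],s["grip_width"],s["gripper_force"])
w=env.get_image("wrist");np.save("w10.npy",w,allow_pickle=True)
c,P=tool_rect(w,s,.006);print(edges(P),P.min(0),P.max(0))
E
```

```text
11.3 [ 0.5345 -0.168   0.0135] [[-0.9247  0.3807  0.0016]
 [ 0.3807  0.9247 -0.0009]
 [-0.0019 -0.0003 -1.    ]] [-1.3637 -0.1576  5.7627] 0.022591609311394607 69.76091980934143Traceback (most recent call last):
  File "<stdin>", line 4, in <module>
  File "plate.py", line 14, in edges
    top=P[(x>x.max()-4)&(abs(y)<30)];o["xend"]=np.polyfit(top[:,1],top[:,0],1)
                                               ~~~~~~~~~~^^^^^^^^^^^^^^^^^^^^^
    raise TypeError("expected non-empty vector for x")
TypeError: expected non-empty vector for x
```

```bash
sed -i 's/findContours(m,0,2)/findContours(m,0,1)/' plate.py
python3 - <<'E'
from plate import *
s=env.observe();w=np.load("w10.npy",allow_pickle=True).item()
c,P=tool_rect(w,s,.006);print(c.min(0),c.max(0),P.min(0),P.max(0));print(edges(P))
E
```

```text
[223 186] [413 346] [-17.2297 -35.0035   7.4306] [49.8696 35.9307  7.5756]
{'xend': array([-0.0012, 49.8306]), 'y+': array([ 0.003 , 35.6511]), 'y-': array([ -0.0003, -34.5623])}
```

arm_command(
  deltas=[
    {"rx": 0, "ry": 0, "rz": 0, "dx": 0, "dy": 0, "dz": -0.006, "fingers": 0.01},
    {"rx": 0, "ry": 0, "rz": 0, "dx": 0, "dy": 0, "dz": -0.014, "fingers": 0.01},
    {"rx": 0, "ry": 0, "rz": 0, "dx": 0, "dy": 0, "dz": -0.03, "fingers": 0.01},
    {"rx": 0, "ry": 0, "rz": 0, "dx": 0, "dy": 0, "dz": -0.04, "fingers": 0.01},
    {"rx": 0, "ry": 0, "rz": -0.05, "dx": 0, "dy": 0, "dz": -0.04, "fingers": 0.01},
    {"rx": 0, "ry": 0, "rz": -0.05, "dx": 0, "dy": 0, "dz": -0.04, "fingers": 0.01},
    {"rx": 0, "ry": 0, "rz": -0.05, "dx": 0, "dy": 0, "dz": -0.035, "fingers": 0.01},
    {"rx": 0, "ry": 0, "rz": -0.05, "dx": 0, "dy": 0, "dz": -0.025, "fingers": 0.01},
    {"rx": 0, "ry": 0, "rz": -0.04, "dx": 0, "dy": 0, "dz": -0.01, "fingers": 0.01},
    {"rx": 0, "ry": 0, "rz": -0.029, "dx": 0, "dy": 0, "dz": 0, "fingers": 0.01},
    {"rx": 0, "ry": 0, "rz": 0, "dx": 0, "dy": 0, "dz": 0, "fingers": 0.01},
  ],
)

```text
time_s: 12.45
position: [0.5337, -0.1675, 0.2518]
tool_rot: [[-0.993, 0.121, -0.001], [0.121, 0.993, 0.001], [0.001, 0.001, -1.0]]
ft_force: [0.9, -0.4, -2.3]
grip_width: 0.0227
gripper_force: 68.8
```

arm_command(
  deltas=[
    {"rx": 0, "ry": 0, "rz": 0, "dx": 0.0025, "dy": 0.015, "dz": 0, "fingers": 0.01},
    {"rx": 0, "ry": 0, "rz": 0, "dx": 0.005, "dy": 0.03, "dz": 0, "fingers": 0.01},
    {"rx": 0, "ry": 0, "rz": 0, "dx": 0.006, "dy": 0.04, "dz": 0, "fingers": 0.01},
    {"rx": 0, "ry": 0, "rz": 0, "dx": 0.007, "dy": 0.04, "dz": 0, "fingers": 0.01},
    {"rx": 0, "ry": 0, "rz": 0, "dx": 0.007, "dy": 0.04, "dz": 0, "fingers": 0.01},
    {"rx": 0, "ry": 0, "rz": 0, "dx": 0.007, "dy": 0.04, "dz": 0, "fingers": 0.01},
    {"rx": 0, "ry": 0, "rz": 0, "dx": 0.006, "dy": 0.04, "dz": 0, "fingers": 0.01},
    {"rx": 0, "ry": 0, "rz": 0, "dx": 0.006, "dy": 0.04, "dz": 0, "fingers": 0.01},
    {"rx": 0, "ry": 0, "rz": 0, "dx": 0.006, "dy": 0.04, "dz": 0, "fingers": 0.01},
    {"rx": 0, "ry": 0, "rz": 0, "dx": 0.005, "dy": 0.025, "dz": 0, "fingers": 0.01},
    {"rx": 0, "ry": 0, "rz": 0, "dx": 0.001, "dy": 0.0075, "dz": 0, "fingers": 0.01},
    {"rx": 0, "ry": 0, "rz": 0, "dx": 0, "dy": 0, "dz": 0, "fingers": 0.01},
  ],
)

```text
time_s: 13.65
position: [0.5187, 0.1952, 0.2517]
tool_rot: [[-0.993, 0.12, -0.001], [0.12, 0.993, -0.0], [0.001, -0.0, -1.0]]
ft_force: [-0.1, -0.2, -1.6]
grip_width: 0.0224
gripper_force: 69.0
```

```bash
python3 - <<'E'
from plate import *
s=env.observe();print(s["time_s"],s["position"],s["tool_rot"],s["ft_force"],s["grip_width"],s["gripper_force"])
w=env.get_image("wrist");np.save("w11.npy",w,allow_pickle=True)
c,P=tool_rect(w,s,s["position"][2]-.0075);print(c.min(0),c.max(0),P.min(0),P.max(0));print(edges(P))
E
```

```text
13.65 [0.5187 0.1952 0.2517] [[-0.9928  0.12   -0.0015]
 [ 0.12    0.9928 -0.0002]
 [ 0.0015 -0.0004 -1.    ]] [-0.1145 -0.2319 -1.634 ] 0.022384555752032815 69.03957724571228
[222 184] [413 347] [-17.7716 -35.2235   7.4593] [50.4258 35.8025  7.5867]
{'xend': array([-0.0024, 49.6849]), 'y+': array([ 0.002 , 35.2851]), 'y-': array([ -0.0096, -34.3653])}
```

arm_command(
  deltas=[
    {"rx": 0, "ry": 0, "rz": 0.001, "dx": -0.0015, "dy": -0.0012, "dz": 0.01, "fingers": 0.01},
    {"rx": 0, "ry": 0, "rz": 0, "dx": 0, "dy": 0, "dz": 0.02, "fingers": 0.01},
    {"rx": 0, "ry": 0, "rz": 0, "dx": 0, "dy": 0, "dz": 0.025, "fingers": 0.01},
    {"rx": 0, "ry": 0, "rz": 0, "dx": 0, "dy": 0, "dz": 0.02, "fingers": 0.01},
    {"rx": 0, "ry": 0, "rz": 0, "dx": 0, "dy": 0, "dz": 0.013, "fingers": 0.01},
    {"rx": 0, "ry": 0, "rz": 0, "dx": 0, "dy": 0, "dz": 0.008, "fingers": 0.01},
    {"rx": 0, "ry": 0, "rz": 0, "dx": 0, "dy": 0, "dz": 0.004, "fingers": 0.01},
    {"rx": 0, "ry": 0, "rz": 0, "dx": 0, "dy": 0, "dz": 0.002, "fingers": 0.01},
    {"rx": 0, "ry": 0, "rz": 0, "dx": 0, "dy": 0, "dz": 0, "fingers": 0.01},
    {"rx": 0, "ry": 0, "rz": 0, "dx": 0, "dy": 0, "dz": 0, "fingers": 0.01},
  ],
)

```text
time_s: 14.7
position: [0.521, 0.1928, 0.151]
tool_rot: [[-0.992, 0.123, 0.001], [0.123, 0.992, 0.0], [-0.001, 0.0, -1.0]]
ft_force: [0.1, 0.3, -2.8]
grip_width: 0.0223
gripper_force: 69.0
```

```bash
python3 - <<'E'
from plate import *
s=env.observe();print(s["time_s"],s["position"],s["tool_rot"],s["ft_force"],s["grip_width"],s["gripper_force"])
w=env.get_image("wrist");np.save("w12.npy",w,allow_pickle=True);p=np.array(s["position"])
c,P=tool_rect(w,s,p[2]-.0075);print(edges(P))
R=np.array(s["tool_rot"])
for y in(-.022,.022):
    H=proj(w,p+R@[.036,y,.0075]);t=proj(w,threads(.520,.1939,-.122,-.012)[0 if y<0 else 1])
    print("hole top",H,"bottom",proj(w,p+R@[.036,y,.0135]),"thread pred",t)
    u,v=np.round(H).astype(int);print(cv2.cvtColor(w["color"],6)[v-20:v+22:2,u-20:u+21:2])
print("stand red", [at_z(w,q,.0185) for q in redpix(w,(250,60,380,186))[:1].astype(float)])
a=env.get_image("scene");b=env.get_image("top")
for n,im in(("scene",a),("top",b)):
    r=[q["location"] for q in env.tip_of("plate",im)];print(n,r[:3],"expected",proj(im,p+R@[0,0,.0135]))
E
```

```text
14.7 [0.521  0.1928 0.151 ] [[-0.9925  0.1225  0.001 ]
 [ 0.1225  0.9925  0.0001]
 [-0.001   0.0002 -1.    ]] [ 0.1282  0.3043 -2.8021] 0.022342918167413156 68.98236036300659
{'xend': array([-0.0012, 49.6405]), 'y+': array([ 0.0136, 35.176 ]), 'y-': array([ -0.0189, -34.4884])}
hole top [258.8783 221.8648] bottom [261.0024 218.2829] thread pred [267.2102 209.2388]
[[100 103 102  99 100 103 103 101 100 101  99  75  59  60  55  56  54  56
   55  56  54]
 [103 102 101 103 103 103 102 101 100 100  97  77  56  56  55  54  54  57
   55  53  53]
 [102 102 100 101 102 102  96  91  87  86  74  62  51  53  53  54  56  55
   53  54  55]
 [ 92  89  76  74  72  73  63  72  94 113 115 104  72  51  45  51  52  53
   56  56  56]
 [ 58  59  54  56  56  55  94 120 129 133 133 118  87  72  44  43  52  53
   53  54  58]
 [ 54  54  56  53  52  95 126 132 130 135 133 121  96  90  84  77  69  56
   53  54  56]
 [ 58  56  56  50  57 110 131 132 131 133 135 128 111 100  97  96  97  81
   56  53  55]
 [ 55  55  52  46  63 114 131 133 131 134 133 134 130 123 117 117 123 123
   77  56  54]
 [ 55  56  50  44  66
[... 2556 characters left out ...]
53]
 [ 53  57  54  51  58  94 124 132 131 134 136 132 116  87  53  39  48  51
   53  56  57]
 [ 56  56  57  54  49  50  66  85  96 101  94  83  55  42  40  47  50  53
   54  57  54]
 [ 55  55  55  54  52  52  50  44  45  45  43  41  40  46  49  51  55  55
   57  57  56]
 [ 53  55  55  56  56  53  52  50  49  51  51  47  50  53  54  55  54  54
   55  55  54]
 [ 54  54  54  53  54  56  54  53  53  53  54  53  54  53  54  53  55  55
   56  53  54]
 [ 56  55  56  57  56  55  52  56  53  54  52  54  55  55  55  56  53  54
   53  54  54]]
stand red [array([0.4462, 0.2026, 0.0185])]
scene [[278.5, 276.8], [269.6, 206.0]] expected [272.5028 206.2674]
top [[332.1, 292.5]] expected [256.71   293.1205]
```

arm_command(
  deltas=[
    {"rx": 0, "ry": 0, "rz": 0, "dx": 0.001, "dy": 0.0006, "dz": 0.0015, "fingers": 0.01},
    {"rx": 0, "ry": 0, "rz": 0, "dx": 0, "dy": 0, "dz": 0.0015, "fingers": 0.01},
    {"rx": 0, "ry": 0, "rz": 0, "dx": 0, "dy": 0, "dz": 0, "fingers": 0.01},
    {"rx": 0, "ry": 0, "rz": 0, "dx": 0, "dy": 0, "dz": 0, "fingers": 0.01},
    {"rx": 0, "ry": 0, "rz": 0, "dx": 0, "dy": 0, "dz": 0, "fingers": 0.01},
  ],
)

```text
time_s: 15.45
position: [0.5199, 0.1935, 0.1475]
tool_rot: [[-0.992, 0.122, 0.0], [0.122, 0.992, 0.0], [-0.0, 0.0, -1.0]]
ft_force: [-0.2, -0.2, -2.4]
grip_width: 0.0223
gripper_force: 69.0
```

```bash
python3 - <<'E'
from plate import *
s=env.observe();print(s["time_s"],s["position"],s["tool_rot"],s["ft_force"],s["grip_width"],s["qvel"])
w=env.get_image("wrist");p=np.array(s["position"]);R=np.array(s["tool_rot"])
c,P=tool_rect(w,s,p[2]-.0075);print(edges(P))
g=cv2.cvtColor(w["color"],6).astype(float)
for y,i in((-.022,0),(.022,1)):
    t=proj(w,threads(.520,.1939,-.122,-.012)[i]);H=proj(w,p+R@[.036,y,.0075]);print(H,"thread pred",t)
    u,v=np.round(t).astype(int);print(g[v-6:v+14:2,u-14:u+15:2].astype(int))
E
```

```text
15.45 [0.5199 0.1935 0.1475] [[-0.9925  0.1225  0.0002]
 [ 0.1225  0.9925  0.    ]
 [-0.0002  0.     -1.    ]] [-0.1535 -0.2041 -2.4492] 0.022274697821295826 [-0.0149 -0.042  -0.0602  0.0273  0.0599  0.1572]
{'xend': array([-0.0012, 49.7128]), 'y+': array([ 0.0121, 35.2284]), 'y-': array([ -0.0153, -34.6031])}
[258.8721 222.0728] thread pred [264.9196 213.8716]
[[ 57  70  93 113 118 112  89  67  52  54  54  55  56  52  55]
 [ 92 121 132 133 129 103  59  41  38  41  51  54  56  56  54]
 [126 132 136 133 116  81  38  21  19  34  66  57  55  55  54]
 [132 132 135 133 110  84  64  34  24  28  85  88  56  55  56]
 [132 132 135 131 115  91  87  74  61  70 106 119  78  56  55]
 [131 134 135 134 123 102  96  95  94  99 122 131 101  58  53]
 [132 132 134 135 132 124 113 107 108 119 132 133 112  62  54]
 [133 134 134 135 133 135 132 129 130 133 135 134 122  68  53]
 [132 133 133 134 134 133 134 133 132 132 135 133 123  70  55]
 [131 133 135 134 133 136 134 134 130 133 135 134 117  64  52]]
[374.5615 221.9427] thread pred [370.3638 213.6691]
[[ 57  56  57  56  53  51  49  54  81 110 122 118 105  81  58]
 [ 54  56  55  55  54  42  32  30  55  97 127 136 135 127 103]
 [ 55  56  56  56  62  36  20  22  31  76 113 134 136 133 130]
 [ 54  54  57  82  91  40  23  33  61  84 109 133 136 135 134]
 [ 54  52  64 113 112  80  69  78  90  91 113 133 136 134 133]
 [ 55  55  85 130 124 106  98  97  98 102 124 135 136 134 133]
 [ 52  55 107 135 135 124 115 110 114 126 134 136 135 133 133]
 [ 55  60 116 136 136 137 133 130 132 137 136 136 135 133 133]
 [ 54  60 118 137 137 138 137 134 135 138 136 137 136 132 133]
 [ 56  57 109 135 137 138 136 134 134 136 137 138 135 132 133]]
```

```bash
python3 -c "
from rig import env
print(env.close_job())"
```

```text
the job is handed in; nothing more can be done
None
```

I squared the head to the foot and tilted it level (within about 1° on both). The smaller blue plate is gripped by its black block and held level about 10 mm above the head, with its four holes over the threaded ones to within about 1 mm. I handed the job in at about 15.5 s; no verdict came back.

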